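# Shut the peg tray under the glass shelf

## Task

The white peg tray under the glass shelf has been left pulled out with its blue lid standing up. With your fingertips, without gripping or lifting anything, push the lid down from its outer side until it lies flat, and only then gently (no slamming or ramming) push the tray in until it is fully home under the glass. Leave the things on the shelf and around it where they stand.

Things in the scene. Friction and masses are not known exactly. Their poses are not given: they have to be found in the camera images.
- shelf: Glass shelf unit fixed to the worktop, on two steel end brackets. Origin on the worktop (z = 0) under the middle of the glass; x points to its back, away from its front edge, y to its left, z up. The unit is turned by its yaw. Glass 220 mm in x, 420 mm in y, underside 92 mm and top 100 mm above the worktop; brackets 8 mm thick at y = +-185 mm. The tray runs under the middle.
- tray (a joint): Slide of the white peg tray along the shelf's x, in m: 0 = fully home (its front face then stands 15 mm in front of the glass edge), grows as it is pulled out towards the robot; stop at 0.2. Starts 0.105 to 0.14. Friction about 2 N, stays where it is left, no spring or latch.
- tray_front (a point): Middle of the tray's flat upright front panel, on its outer face, 45 mm above the worktop; moves with the tray; axes parallel to the shelf's (x points into the tray). Panel 164 mm wide in y, from 12 to 78 mm above the worktop, 6 mm thick. The tray behind it is 196 mm long, 150 mm wide, rim 70 mm above the worktop; the front 100 mm is the lidded compartment, full of clothes pegs.
- lid (a joint): Hinge of the blue lid, in rad: 0 = lying flat and shut on the tray, 1.57 = standing upright, above that it leans outwards to the shelf's +y side; stop at 2.0. Starts 1.15 to 1.75. A stiff friction hinge (about 0.075 N m): it stays at any angle and does not fall shut; it has to be pushed the whole way down.
- lid_hinge (a point): Middle of the lid's hinge line, which runs along the shelf's x on the tray's left (+y) rim, 70 mm above the worktop and 52 mm behind the front face (72 mm to +y of the tray's middle); moves with the tray; axes parallel to the shelf's.
- lid_edge (a point): Middle of the lid's free edge, 142 mm from the hinge line; turns with the lid: its +z is the normal of the outer face (up when shut), its +y points to the hinge. Lid 88 mm along the hinge, 142 mm across, 5 mm thick; shut, it reaches from the +y rim to the -y rim and its top is 75 mm above the worktop.
- lid_liner: Grey pad, 62 x 108 x 3 mm, on the inner side of the lid (the side that faces the pegs when shut); origin at the middle of the lid's inner face. Not to be touched.
- bottle: Pump-top white bottle, 68 mm diameter, 201 mm high, loose on the glass; origin at the middle of its base.
- scoop: Stainless scoop, cup 52 mm diameter and 34 mm high with a flat handle 85 mm long along its +x, loose on the glass; origin at the middle of the cup's base.
- peg_pot: Green plastic pot of clothes pegs, 86 mm diameter at the rim, about 102 mm high with pegs, loose on the glass; origin at the middle of its base.
- tumbler: Blue ceramic tumbler, 74 mm diameter, 100 mm high, loose on the glass; origin at the middle of its base.
- soap_jar: Glass jar with an orange cap, 72 mm diameter, 90 mm high, loose on the worktop to the right; origin at the middle of its base.
- brush: Brush 180 mm long lying on the worktop to the left; origin under its middle.
Not all that is in view belongs to the job. Of the things that look like the soap_jar, the smallest one is meant. There is more than one size of the peg_pot; the one meant has the size given above.

How it is judged (in metres and radians):
On the way, in this order (a step that is already met when the one before it is completed fails the run):
1. the blue lid is pushed down flat (under 0.06 rad) while the tray is still out (value of joint lid below 0.06 rad and value of joint tray above 0.08 m), for 0.2 s.
2. the tray is pushed fully home (within 5 mm) with the lid flat (value of joint lid below 0.06 rad and value of joint tray below 0.005 m), for 0.2 s.
At the end, for the whole second after the job is handed in: The tray is home within 5 mm and at rest, the lid lies flat within 0.06 rad, and the six loose things stand within 20 mm of where they began, upright within 0.25 rad (all of step 2 and velocity of joint tray between -0.01 and 0.01 m/s and distance of each of bottle, scoop, peg_pot, tumbler, soap_jar, brush from where it was at the start of the episode below 0.02 m and angle between each of bottle, scoop, peg_pot, tumbler, soap_jar's own z axis and vertical below 0.25 rad); the robot touches nothing.
It fails at once if the tray is pushed under the glass (less than 80 mm out) with its lid still up (over 0.25 rad) (value of joint tray below 0.08 m and value of joint lid above 0.25 rad).
It fails at once if the tray is slammed (faster than 0.5 m/s), or the tray, lid or shelf is pushed by the fingers with over 45 N (velocity of joint tray below -0.5 m/s or contact force between the fingers and shelf above 45 N).
It fails at once if the tray is pulled farther out, past 175 mm (value of joint tray above 0.175 m).
It fails at once if the lid is pinched or lifted: over 2 N from the fingers on the pad of its inner side (contact force between the fingers and lid_liner above 2 N).
It fails at once if a bystander is moved by more than 30 mm, lifted or knocked over (distance of any of bottle, scoop, peg_pot, tumbler, soap_jar, brush from where it was at the start of the episode above 0.03 m or angle between any of bottle, scoop, peg_pot, tumbler, soap_jar's own z axis and vertical above 0.35 rad).
It also fails if it takes over 45 s, if anything falls off the work surface, if the arm or the gripper's body presses on something with over 40 N, if the wrist force passes 120 N, or if a joint passes its speed limit or range.

## Robot

A 6-joint arm with a two-finger parallel gripper is mounted at the origin on the work surface. World frame = base frame: x ahead of the robot, y to its left, z up, the work surface at z = 0. Lengths are in mm, angles in rad, forces in N, time in s.
With the tool pointing down it reaches from about 150 to 775 mm from the base axis. Payload 6.1 kg.
Tool frame: the origin (TCP) lies midway between the tips of the shut fingers; the grasp point (between the pads) lies pinch_z behind it (pinch_z is the distance from the TCP to the grasp point, in mm); z points along the fingers, y is the line along which they close (so a half turn about z gives the same grasp; the last joint's range is limited). The gripper opens to 85 mm and grips with 20 to 120 N. Pads are 22 mm wide; open, the fingers measure 114 mm over their backs; the gripper's body (76 mm by 85 mm) begins 54 mm behind the grasp point. The pads swing forward as they close: fully open they stand 13 mm farther back than shut.
Start: joints at [1.211, 0.126, -0.04, 1.405, 0, 1.571], TCP at [184.838, 491.369, 231.295] pointing down, gripper open.
Joint ranges: [-2.72, 2.72], [-0.95, 1.95], [-1.27, 1.35], [-1.78, 2.02], [-1.46, 1.47], [-3.14, 3.14]. Speed limits (rad/s): [2.39, 2.39, 3.01, 3.14, 3.14, 3.14].

## Interface

Orientations are given as a unit quaternion [x, y, z, w].
In Python, from bench import * gives the robot as it stands. The module is installed in compiled form; this text tells all that it offers.
- The arm moves only by the tool jog_arm, never from a script. Its argument "deltas" is one flat list of numbers, 7 for each row, row after row: the shift along the world's x, y, z scaled (see below), then the turn, a rotation vector about the world's x, y, z scaled (see below), then the opening, from 0 (shut) to 1 (fully open). A call has 1 to 10 rows; each row shifts and turns the commanded pose from where the row before left it; what a row does not reach is not made up. The controller multiplies each number of a shift by 30 cm and each number of a turn by 90 degrees. A row lasts 1/8 s, in which the tool goes at most 62.5 mm and 10.7 degrees, less where a joint would pass 70% of its speed; a pose out of reach is approached as far as the arm can. A call with a number of a shift or a turn outside -1 to 1 is refused whole. A call with a gripper value outside its range is refused whole. The fingers move at their own pace and stop on an object; "newtons" is the grip in N (left out, the last holds). Time passes only in rows, so rows that do not move let the fingers close. It gives the time, the measured TCP pose, the force, the opening and the grip force at its end, in the units of the state.
- get_obs(): the state, without advancing time (a new reading comes with each control period).
- read_camera(name): name is "side" or "top"; returns the picture (400x640x3 uint8, red, green, blue); there is no depth.
- camera_info(name): a dict with "mtx" (3x3 intrinsics, pixels), "k1" (the pictures are not rectified: a ray, as slopes to the right and down, at radius r is drawn at 1 + k1 r^2 times it, then the intrinsics apply), "R" (3x3) and "t" (3): a world point X has camera coordinates R X + t. Camera axes: x right, y down, z forward; pixel columns grow to the right and rows downward; lengths in mm; the calibration is good to about 2 mm. A picture is of the moment at which its call begins. camera_info takes no time and is no camera call.
- close_job(): hands the job in; it is judged then, once.
The state is a dict: "t": time; "q": joint angles; "qvel": joint speeds; "joint_torque": joint torques, N m; "tcp_pos": TCP position; "tcp_rot": TCP orientation; "contact_force": force on the tool from outside, world axes, zero at the start; "torque": the same for the moment, N m; "finger_gap": finger opening in mm; "finger_force": force on a finger pad.
Only numpy, scipy, OpenCV 4.12 (cv2) and the standard library are available. Lean on these libraries where they do the work, as an engineer would, in place of code of your own. Each camera call takes 0.05 s, during which the arm holds its last target. There are 200 camera calls.

## Working session

There is one attempt and no reset: what is moved stays moved. The work goes in short steps, Python scripts to look and compute and a tool call to move; the robot and the scene stay as the last step left them, time stands still between calls to the robot, and variables do not carry over. Pictures are saved under pics/ and viewed, at most 10 in all, crops included, and the job is handed in when it is done.

Besides the shell and the picture viewer there is one more tool, called after "Emit:" by a JSON object that holds its "op" and its "data", one argument or row to a line. jog_arm: Moves the arm, as the interface text tells. Shifts and turns lie within -1 to 1; 1 stands for 30 cm of shift or 90 degrees of turn. Its arguments: {"type":"object","properties":{"deltas":{"type":"array","items":{"type":"number"}},"newtons":{"type":"number"}},"required":["deltas"]}

```bash
mkdir -p pics; python3 - <<'E'
from bench import *
import cv2
for n in("side","top"):
    cv2.imwrite(f"pics/{n}0.png",read_camera(n)[:,:,::-1])
    i=camera_info(n);print(n,i)
print(get_obs())
E
```

```text
side {'mtx': array([[431.73495532,   0.        , 319.02529996],
       [  0.        , 431.73495532, 200.0202904 ],
       [  0.        ,   0.        ,   1.        ]]), 'k1': 0.0005579225873628223, 'R': array([[ 0.8886993 , -0.45848333,  0.00256801],
       [-0.27326259, -0.53415831, -0.80000153],
       [ 0.36815909,  0.71025906, -0.59999246]]), 't': array([-519.53057676,  218.77254492, 1304.6628243 ])}
top {'mtx': array([[439.66855691,   0.        , 317.95808532],
       [  0.        , 439.66855691, 199.4551912 ],
       [  0.        ,   0.        ,   1.        ]]), 'k1': -0.10565581978735868, 'R': array([[ 0.01226646, -0.99992262, -0.0020705 ],
       [-0.99181469, -0.01190375, -0.12712952],
       [ 0.12709503,  0.00361298, -0.99188396]]), 't': array([ -34.38027995,  607.99045255, 1334.53620601])}
{'t': 0.1, 'q': array([ 1.21101268e+00,  1.26331459e-01, -4.05155657e-02,  1.40540814e+00,
        1.67709748e-05,  1.57079029e+00]), 'qvel': array([-0.00097001,  0.00121103,  0.00193442, -0.00119477,  0.00102092,
        0.00015095]), 'joint_torque': array([-4.02199075e-04, -4.36904526e+01,  3.53603160e+01,  1.37854865e-02,
       -1.78960744e-05,  1.04009993e-05]), 'tcp_pos': array([184.70087478, 491.0362617 , 230.59625173]), 'tcp_rot': array([ 1.78920131e-01,  9.83863331e-01, -7.16145625e-04, -1.38761907e-04]), 'contact_force': array([ 0.4312331 , -0.35521608,  0.33923929]), 'torque': array([-0.02970133, -0.00278326,  0.01062823]), 'finger_force': 0.0, 'finger_gap': 85.15051176536545}
```

View pics/side0.png

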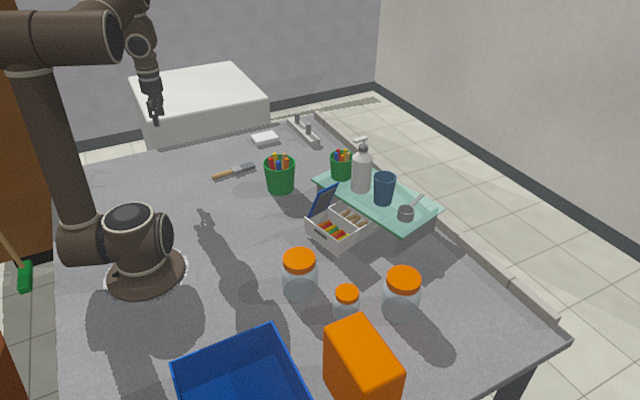

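View pics/top0.png

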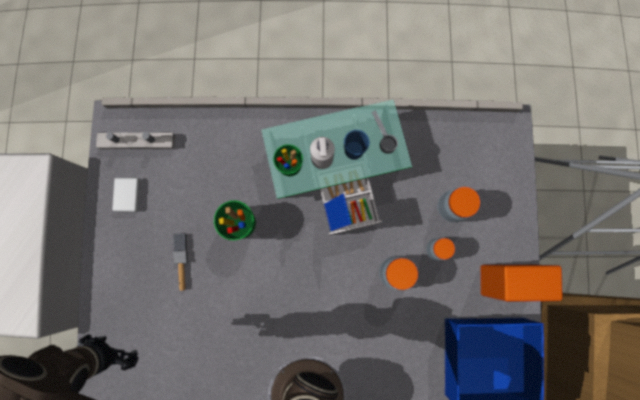

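The side view shows the tray at about (335,228) with the lid up at (322,200). In the top view the lid (325–350, 195–232) leans inwards over the pegs, and the big pot at (235,220) is a decoy. I'll enlarge both.

```bash
python3 - <<'E'
import cv2
a=cv2.imread("pics/side0.png")[150:260,290:450];b=cv2.imread("pics/top0.png")[90:250,255:420]
cv2.imwrite("pics/s1.png",cv2.resize(a,None,fx=5,fy=5,interpolation=cv2.INTER_CUBIC))
cv2.imwrite("pics/t1.png",cv2.resize(b[60:],None,fx=4.8,fy=4.8,interpolation=cv2.INTER_CUBIC))
E
```

```text
(no output)
```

View pics/s1.png

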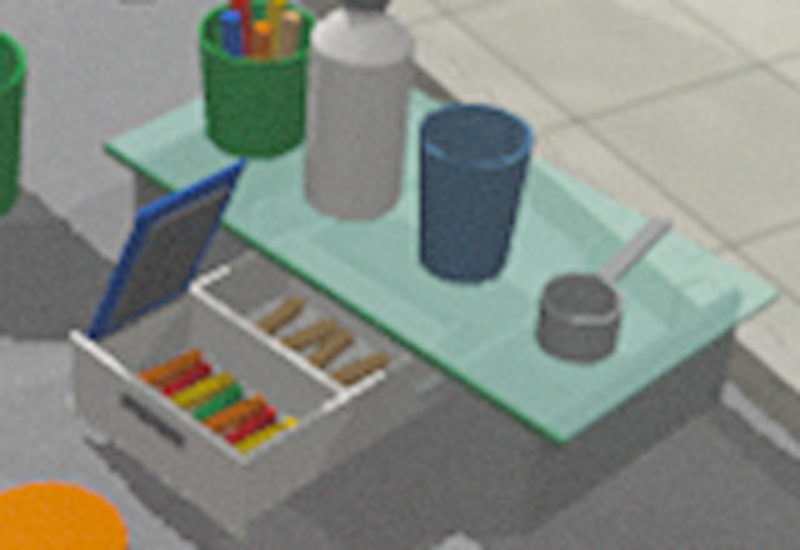

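View pics/t1.png

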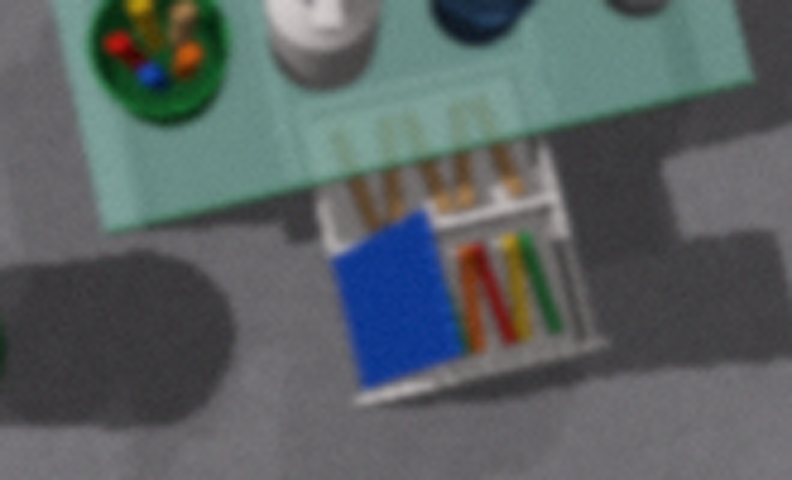

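Side crop: the lid's free corners are at (140,210) and (243,165), the panel top corners at (73,335) and (243,460), and the glass corners at (105,147), (562,440) and (778,297). Top crop: the lid is blue between hinge (365,388)/(333,255) and free edge (467,352)/(428,212), with the panel top at (357,403)–(605,343) and glass at (105,231)–(755,80). I'll fit the whole model to these points.

```bash
cat > h.py <<'E'
from bench import *
import numpy as np
from scipy.optimize import least_squares
def proj(n,X):
    i=camera_info(n);c=i["R"]@X+i["t"];s=c[:2]/c[2];s=s*(1+i["k1"]*(s@s))
    return i["mtx"][:2,:2]@s+i["mtx"][:2,2]
def sh(p,x,y,z):
    c,s=np.cos(p[2]),np.sin(p[2]);return np.array([p[0]+c*x-s*y,p[1]+s*x+c*y,z])
def lid(p,dx,r=142,h=5):
    f=-125-p[3];a=p[4];return sh(p,f+dx,72-r*np.cos(a)+h*np.sin(a),70+r*np.sin(a)+h*np.cos(a))
def pt(p,k):
    f=-125-p[3]
    return {"gfl":lambda:sh(p,-110,210,100),"gfr":lambda:sh(p,-110,-210,100),"gbr":lambda:sh(p,110,-210,100),
    "pl":lambda:sh(p,f,82,78),"pr":lambda:sh(p,f,-82,78),"lf":lambda:lid(p,8),"lb":lambda:lid(p,96),
    "hf":lambda:lid(p,8,0),"hb":lambda:lid(p,96,0)}[k]()
E
python3 - <<'E'
from h import *
S=dict(gfl=(105,147),gfr=(562,440),gbr=(778,297),pl=(73,335),pr=(243,460),lf=(140,210),lb=(243,165))
T=dict(gfl=(105,231),gfr=(755,80),pl=(357,403),pr=(605,343),lf=(467,352),lb=(428,212),hf=(365,388),hb=(333,255))
O=[("side",k,np.array([290,150])+(np.array(v)-2)/5) for k,v in S.items()]+[("top",k,np.array([255,150])+(np.array(v)-2)/4.8) for k,v in T.items()]
f=lambda p:np.concatenate([proj(n,pt(p,k))-v for n,k,v in O])
r=least_squares(f,[550,0,0.1,120,1.2],x_scale=[10,10,.1,10,.1],loss="soft_l1")
p=r.x;print(p.round(3));
for (n,k,v),e in zip(O,f(p).reshape(-1,2)):print(n,k,e.round(1))
np.save("p.npy",p)
for k in("pl","pr","lf","lb","hf","hb","gfl"):print(k,pt(p,k).round())
print("front",sh(p,-125-p[3],0,45))
E
```

```text
[ 7.59159e+02 -8.05860e+01  2.44000e-01  1.22968e+02  1.16400e+00]
side gfl [ 0.3 -0.7]
side gfr [0.5 0.4]
side gbr [ 1.4 -0.9]
side pl [-0.1 -0.4]
side pr [0.7 0.5]
side lf [1. 1.]
side lb [ 1.8 -0.9]
top gfl [0.  0.8]
top gfr [0.2 0.7]
top pl [-0.2  0.6]
top pr [0.9 0.5]
top lf [-0.9  0.9]
top lb [-0.4 -1. ]
top hf [-0.8  0.8]
top hb [-0.9  0.4]
pl [499. -61.  78.]
pr [ 538. -220.   78.]
lf [ 521. -119.  202.]
lb [607. -97. 202.]
hf [508. -64.  72.]
hb [593. -43.  72.]
gfl [602.  97. 100.]
front [ 518.50626685 -140.37388041   45.        ]
```

The fit is good to about 1 px: tray 123 mm out, lid about 1.16 rad, yaw 0.244. Next, the waypoints for the lid push.

```bash
python3 - <<'E'
from h import *
p=np.load("p.npy");f=-125-p[3]
W=[]
for a,off in [(1.164,35)]+[(a,12) for a in (1.16,.95,.75,.55,.35,.2,.1,0)]:
    r=122;W.append(sh(p,f+45,72-r*np.cos(a)+5*np.sin(a)+off,70+r*np.sin(a)+5*np.cos(a)))
W=np.array(W);c=get_obs()["tcp_pos"]
print(c,"to start",((W[0]-c)/300).round(3));print(np.c_[W,np.r_[[[0]*3],np.diff(W,axis=0)]/300].round(3))
E
```

```text
[184.70087478 491.0362617  230.59625173] to start [ 1.207 -1.864 -0.155]
[[ 5.46911e+02 -6.80720e+01  1.84022e+02  0.00000e+00  0.00000e+00
   0.00000e+00]
 [ 5.52567e+02 -9.08350e+01  1.83847e+02  1.90000e-02 -7.60000e-02
  -1.00000e-03]
 [ 5.58055e+02 -1.12927e+02  1.72145e+02  1.80000e-02 -7.40000e-02
  -3.90000e-02]
 [ 5.62627e+02 -1.31327e+02  1.56818e+02  1.50000e-02 -6.10000e-02
  -5.10000e-02]
 [ 5.66373e+02 -1.46405e+02  1.38030e+02  1.20000e-02 -5.00000e-02
  -6.30000e-02]
 [ 5.69144e+02 -1.57561e+02  1.16530e+02  9.00000e-03 -3.70000e-02
  -7.20000e-02]
 [ 5.70515e+02 -1.63079e+02  9.91380e+01  5.00000e-03 -1.80000e-02
  -5.80000e-02]
 [ 5.71074e+02 -1.65327e+02  8.71550e+01  2.00000e-03 -7.00000e-03
  -4.00000e-02]
 [ 5.71341e+02 -1.66403e+02  7.50000e+01  1.00000e-03 -4.00000e-03
  -4.10000e-02]]
```

Emit:
{"op": "jog_arm", "data": {
  "deltas": [0,0,0.1,0,0,0,0,0,0,0.05,0,0,0.096,0,0.15,-0.1,0,0,0,0.096,0,0.15,-0.1,0,0,0,0.096,0,0.15,-0.1,0,0,0,0.096,0,0.15,-0.12,0,0,0,0,0,0.15,-0.12,0,0,0,0,0,0.15,-0.12,0,0,0,0,0,0.15,-0.12,0,0,0,0,0,0,0,0,0,0,0,0],
  "newtons": 30
}}

```text
t: 1.35
tcp_pos: [502.2, 254.7, 275.0]
tcp_rot: [-0.119, 0.993, -0.001, -0.001]
contact_force: [-0.7, 0.4, 0.5]
finger_gap: 0.2
finger_force: 0.0
```

Emit:
{"op": "jog_arm", "data": {
  "deltas": [0.03,-0.15,0,0,0,0,0,0.03,-0.15,0,0,0,0,0,0.03,-0.15,0,0,0,0,0,0.03,-0.15,0,0,0,0,0,0.03,-0.15,0,0,0,0,0,0,-0.15,0,0,0,0,0,0,-0.14,0,0,0,0,0,0,0,-0.1,0,0,0,0,0,0,-0.1,0,0,0,0,0,0,0,0,0,0,0]
}}

```text
t: 2.6
tcp_pos: [543.1, -53.8, 214.1]
tcp_rot: [-0.122, 0.993, 0.001, -0.002]
contact_force: [-0.6, 0.5, -0.2]
finger_gap: 0.1
finger_force: 0.0
```

Emit:
{"op": "jog_arm", "data": {
  "deltas": [0.01,0,-0.05,0,0,0,0,0,0,-0.05,0,0,0,0,0,0,0,0,0,0,0]
}}

```text
t: 2.98
tcp_pos: [547.2, -54.4, 185.0]
tcp_rot: [-0.122, 0.993, 0.0, -0.001]
contact_force: [-0.5, 0.1, -0.4]
finger_gap: -0.5
finger_force: 0.0
```

```bash
python3 - <<'E'
from h import *
import cv2
a=read_camera("side")[:,:,::-1][120:250,280:440];b=read_camera("top")[:,:,::-1][140:250,300:400]
z=lambda i:cv2.resize(i,(int(i.shape[1]*520/i.shape[0])//2*1,260))
cv2.imwrite("pics/m1.png",np.vstack([cv2.resize(a,(400,325)),cv2.resize(b,(400,275))]) if 0 else np.hstack([cv2.resize(a,(440,358)),cv2.resize(b,(325,358))]))
print(get_obs()["tcp_pos"])
E
```

```text
[547.8309981  -54.53907576 186.44862692]
```

View pics/m1.png

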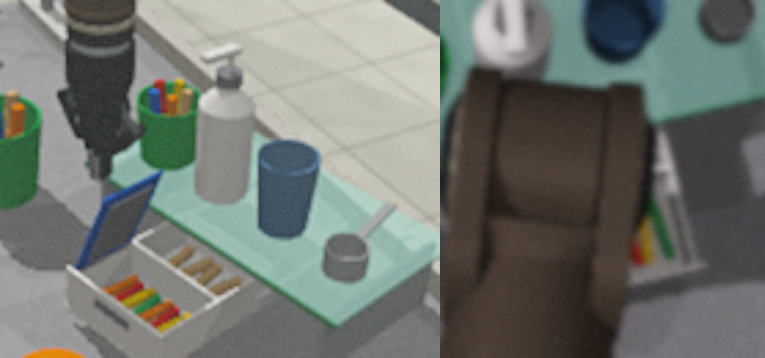

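The fingertip, at about (100,175) in the left half, is just outside the lid and slightly below its free edge, clear of the bottle. I'll push along the arc.

Emit:
{"op": "jog_arm", "data": {
  "deltas": [0.009,-0.06,-0.003,0,0,0,0,0.009,-0.06,-0.003,0,0,0,0,0.009,-0.037,-0.02,0,0,0,0,0.009,-0.037,-0.02,0,0,0,0,0.008,-0.03,-0.025,0,0,0,0,0.007,-0.03,-0.026,0,0,0,0,0.006,-0.025,-0.031,0,0,0,0,0.006,-0.025,-0.032,0,0,0,0,0,0,0,0,0,0,0]
}}

```text
t: 4.2
tcp_pos: [566.2, -146.1, 137.0]
tcp_rot: [-0.121, 0.993, 0.0, -0.001]
contact_force: [0.2, 0.9, -0.1]
finger_gap: -0.1
finger_force: 0.0
```

Emit:
{"op": "jog_arm", "data": {
  "deltas": [0.005,-0.018,-0.036,0,0,0,0,0.004,-0.018,-0.036,0,0,0,0,0.003,-0.009,-0.029,0,0,0,0,0.002,-0.009,-0.029,0,0,0,0,0.002,-0.007,-0.02,0,0,0,0,0,0,-0.02,0,0,0,0,0,0,-0.02,0,0,0,0,0,0,-0.015,0,0,0,0,0,0,0,0,0,0,0]
}}

```text
t: 5.32
tcp_pos: [571.3, -164.0, 76.4]
tcp_rot: [-0.121, 0.993, 0.0, -0.0]
contact_force: [0.1, -0.0, 0.5]
finger_gap: -0.0
finger_force: 0.0
```

Next, press gently until the force rises.

Emit:
{"op": "jog_arm", "data": {
  "deltas": [0,0,-0.007,0,0,0,0,0,0,0,0,0,0,0]
}}

```text
t: 5.58
tcp_pos: [571.8, -164.1, 75.1]
tcp_rot: [-0.121, 0.993, -0.0, 0.0]
contact_force: [-0.8, 0.4, 1.5]
finger_gap: 0.5
finger_force: 0.8
```

Emit:
{"op": "jog_arm", "data": {
  "deltas": [0,0,-0.007,0,0,0,0,0,0,-0.004,0,0,0,0,0,0,0,0,0,0,0]
}}

```text
t: 5.95
tcp_pos: [573.3, -163.9, 74.7]
tcp_rot: [-0.122, 0.993, -0.0, 0.003]
contact_force: [-2.1, 4.0, 16.8]
finger_gap: 0.1
finger_force: 8.2
```

The tip meets a firm stop at z = 74.7 with 17 N, so the lid looks flat. I'll lift, back off in front of the tray with the tool tilted, and look.

Emit:
{"op": "jog_arm", "data": {
  "deltas": [0,0,0.05,0,0,0,0,0,0,0.1,0,0,0,0,0,0,0.1,0,0,0,0,-0.1,0.01,0,0.023,-0.093,0,0,-0.1,0.01,0,0.023,-0.093,0,0,-0.1,0.01,0,0.023,-0.093,0,0,-0.1,0,0,0.023,-0.093,0,0,0,0,0,0,0,0,0]
}}

```text
t: 6.95
tcp_pos: [445.6, -153.7, 142.2]
tcp_rot: [-0.113, 0.949, 0.037, 0.292]
contact_force: [0.9, -0.4, -1.7]
finger_gap: -0.2
finger_force: 0.0
```

```bash
python3 - <<'E'
from h import *
import cv2
a=read_camera("side")[:,:,::-1][120:250,280:440];b=read_camera("top")[:,:,::-1][140:250,300:400]
cv2.imwrite("pics/m2.png",np.hstack([cv2.resize(a,(440,358)),cv2.resize(b,(325,358))]))
p=np.load("p.npy");o=get_obs();print(o["tcp_pos"],o["q"].round(2))
t=sh(p,-125-p[3]-35,0,50);print(t,((t-o["tcp_pos"])/300).round(3))
E
```

```text
[ 451.19137439 -155.72173802  147.05044884] [-0.6  -0.29 -0.75  0.68  0.43 -0.74]
[ 484.53885462 -148.81277291   50.        ] [ 0.111  0.023 -0.324]
```

View pics/m2.png

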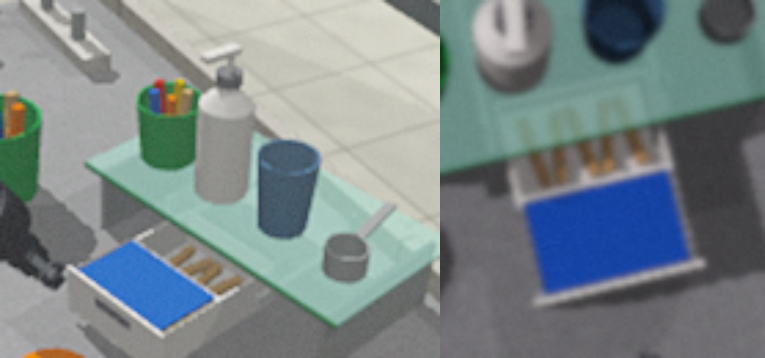

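The lid lies flat, with the blue panel filling (80–215, 240–330) of the side crop. The tray is still out and nothing on the shelf has moved. The decoy jar sits close on the right, so I'll push slightly left of the panel's middle.

Emit:
{"op": "jog_arm", "data": {
  "deltas": [0,0.07,0,0,0,0,0,0.02,0.066,-0.05,0,0,0,0,0.03,0,-0.09,0,0,0,0,0.033,0,-0.09,0,0,0,0,0,0,-0.093,0,0,0,0,0,0,0,0,0,0,0,0,0,0,0,0,0,0]
}}

```text
t: 7.92
tcp_pos: [478.2, -114.6, 51.1]
tcp_rot: [-0.117, 0.948, 0.035, 0.295]
contact_force: [0.0, 0.1, 0.4]
finger_gap: 0.3
finger_force: 0.0
```

```bash
python3 - <<'E'
from h import *
p=np.load("p.npy");o=get_obs();d=o["tcp_pos"]-p[0:1].tolist()[0]*np.array([1,0,0])-np.array([0,p[1],0])
c,s=np.cos(p[2]),np.sin(p[2]);print(o["tcp_pos"],"shelf x,y",c*d[0]+s*d[1],-s*d[0]+c*d[1],"front",-125-p[3],o["q"].round(2))
E
```

```text
[ 478.23826054 -114.59703831   51.09405919] shelf x,y -280.83287065271503 34.72542851166861 front -247.9679572155233 [-0.46 -0.21 -0.93  0.36  0.37 -0.61]
```

Emit:
{"op": "jog_arm", "data": {
  "deltas": [0.029,0.007,0,0,0,0,0,0.029,0.007,0,0,0,0,0,0.029,0.007,0,0,0,0,0,0.029,0.007,0,0,0,0,0,0.029,0.007,0,0,0,0,0,0.029,0.007,0,0,0,0,0,0.029,0.007,0,0,0,0,0,0.029,0.008,0,0,0,0,0,0.029,0.008,0,0,0,0,0,0.029,0.008,0,0,0,0,0]
}}

```text
t: 9.18
tcp_pos: [564.0, -92.6, 49.5]
tcp_rot: [-0.116, 0.948, 0.035, 0.294]
contact_force: [-2.4, -1.9, 0.9]
finger_gap: 0.1
finger_force: 1.3
```

Emit:
{"op": "jog_arm", "data": {
  "deltas": [0.029,0.007,0,0,0,0,0,0.029,0.007,0,0,0,0,0,0.029,0.007,0,0,0,0,0,0.029,0.007,0,0,0,0,0,0.015,0.004,0,0,0,0,0,0,0,0,0,0,0,0]
}}

```text
t: 9.93
tcp_pos: [603.1, -82.3, 49.5]
tcp_rot: [-0.116, 0.948, 0.036, 0.294]
contact_force: [0.2, -0.4, 0.2]
finger_gap: 0.4
finger_force: 0.0
```

Small steps to the stop.

Emit:
{"op": "jog_arm", "data": {
  "deltas": [0.01,0.0025,0,0,0,0,0,0.01,0.0025,0,0,0,0,0,0.01,0.0025,0,0,0,0,0,0,0,0,0,0,0,0]
}}

```text
t: 10.42
tcp_pos: [612.0, -80.5, 49.5]
tcp_rot: [-0.116, 0.948, 0.036, 0.294]
contact_force: [0.3, -0.5, 0.2]
finger_gap: -0.0
finger_force: 0.2
```

Emit:
{"op": "jog_arm", "data": {
  "deltas": [0.01,0.0025,0,0,0,0,0,0,0,0,0,0,0,0]
}}

```text
t: 10.68
tcp_pos: [615.0, -79.9, 49.6]
tcp_rot: [-0.116, 0.948, 0.036, 0.294]
contact_force: [0.4, -0.6, 0.4]
finger_gap: 0.1
finger_force: 0.2
```

Emit:
{"op": "jog_arm", "data": {
  "deltas": [0.01,0.0025,0,0,0,0,0,0,0,0,0,0,0,0]
}}

```text
t: 10.92
tcp_pos: [618.0, -79.1, 49.6]
tcp_rot: [-0.116, 0.948, 0.036, 0.294]
contact_force: [-0.4, 0.3, -0.7]
finger_gap: -0.2
finger_force: 0.1
```

Emit:
{"op": "jog_arm", "data": {
  "deltas": [0.01,0.0025,0,0,0,0,0,0,0,0,0,0,0,0]
}}

```text
t: 11.18
tcp_pos: [621.0, -78.3, 49.6]
tcp_rot: [-0.116, 0.948, 0.036, 0.294]
contact_force: [0.5, -0.4, -0.5]
finger_gap: 0.5
finger_force: 0.1
```

Emit:
{"op": "jog_arm", "data": {
  "deltas": [0.008,0.002,0,0,0,0,0,0,0,0,0,0,0,0]
}}

```text
t: 11.42
tcp_pos: [622.9, -77.9, 49.5]
tcp_rot: [-0.116, 0.948, 0.036, 0.294]
contact_force: [-5.9, -1.0, 3.5]
finger_gap: 0.2
finger_force: 2.6
```

Emit:
{"op": "jog_arm", "data": {
  "deltas": [0.008,0.002,0,0,0,0,0,0,0,0,0,0,0,0]
}}

```text
t: 11.68
tcp_pos: [623.3, -77.8, 49.2]
tcp_rot: [-0.115, 0.949, 0.035, 0.293]
contact_force: [-22.8, -4.6, 15.8]
finger_gap: -0.1
finger_force: 12.2
```

Firm stop at about 28 N. Back off and verify.

Emit:
{"op": "jog_arm", "data": {
  "deltas": [-0.03,-0.007,0,0,0,0,0,-0.1,-0.025,0,0,0,0,0,-0.1,-0.025,0.05,0,0,0,0,-0.1,-0.025,0.1,0,0,0,0,0,0,0.1,0,0,0,0,0,0,0,0,0,0,0,0,0,0,0,0,0,0]
}}

```text
t: 12.55
tcp_pos: [526.5, -101.6, 124.1]
tcp_rot: [-0.116, 0.948, 0.036, 0.294]
contact_force: [0.3, 0.3, -0.9]
finger_gap: -0.0
finger_force: 0.0
```

```bash
python3 - <<'E'
from h import *
import cv2
a=read_camera("side")[:,:,::-1][120:250,280:440];b=read_camera("top")[:,:,::-1][100:240,255:420]
cv2.imwrite("pics/m3.png",np.hstack([cv2.resize(a,(400,325)),cv2.resize(b,(400,339))[:325]]))
p=np.load("p.npy");p[3]=0
for k in("pl","pr"):
  s,t=proj("side",pt(p,k)),proj("top",pt(p,k));print(k,(s-[280,120])*2.5,(t-[255,100])*400/165+[400,0])
E
```

```text
pl [130.18903726 203.08339005] [555.96262501 229.4754778 ]
pr [218.04500756 261.99238449] [682.69575109 199.89878559]
```

View pics/m3.png

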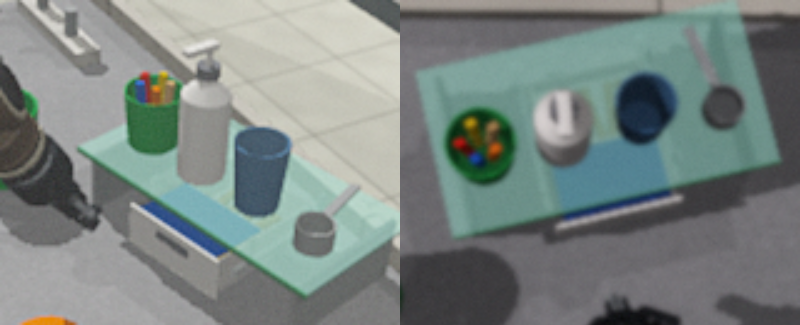

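The panel's top corners, at side (130,206) and top (556,228)/(683,199), match the predicted home position. The lid is flat under the glass and the shelf items are where they stood.

```bash
python3 -c "
from bench import *
print(close_job())"
```

```text
the job is handed in; nothing more can be done
None
```

I pushed the lid flat first, then slid the tray in slowly to its stop. The final pictures show the tray home and nothing on the shelf moved. The job is handed in, but no verdict came back.

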